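Stopper a flask and hold a thermometer stem free in the stopper's bore

TASK

Take the temperature of the air inside the big wide-necked flask: set the stopper with the hole in the flask's neck until its head sits flush on the rim, let go of it, then take the stem thermometer out of its wooden holder and lower its stem through the middle of the stopper's hole until the tip is about half way down the flask. The stem must never touch the stopper or the glass, or it would read the wall; finish still holding the thermometer there, upright, still and centred in the hole. Do not drop the stopper, leave the flask standing where it is, and do not disturb the plain stopper, the small flask or the jar.

Things in the scene. Friction and masses are not known exactly. Their poses are not given: they have to be found in the camera images.
- flask: Big clear conical flask, loose, 0.16 kg: base 83 mm in diameter, 124 mm tall, straight neck 36 mm long of 49 mm outer and 44 mm inner diameter, with a 54 mm bead round the top 6 mm. Wall 2.5 mm, inner floor 4 mm above its underside. Origin at the centre of its underside, z up; round, so its yaw means nothing
- flask_mouth (a point): Centre of the big flask's mouth, at the height of its rim, 124 mm above the flask's underside
- stopper: The stopper to use: black rubber, loose, about 60 g, with a straight 16 mm hole right through. Round head 50 mm across, 18 mm high, on a tapered skirt 24 mm long, 41 mm across at the top, 34 mm at the foot. It stands on its foot; origin at the foot's centre, z up. Home, the head's underside (24 mm up) lies on the rim; skirt clearance 1.5 mm. It and the plain stopper may stand in either order
- bore_top (a point): Centre of the hole's upper mouth, in the top face of the stopper's head (42 mm above the stopper's origin)
- bore_mid (a point): Middle of the stopper's hole, on its axis, 21 mm above the stopper's origin
- probe: Stem thermometer, loose, about 60 g, hanging upright in the holder. Origin at the stem's tip, z up the stem. Steel stem 5 mm in diameter from the tip to 105 mm; grey collar 13 mm in diameter to 115 mm; white flat-sided handle from 115 to 185 mm above the tip, 26 mm wide along its x and 20 mm thick along its y: grip it across y
- probe_tip (a point): Tip of the thermometer's stem (the origin of probe)
- stem_mid (a point): Point on the axis of the stem, 61 mm above the tip: about the part that lies in the stopper's hole when the tip is half way down the flask
- holder: Wooden holder, fixed: base board 80 x 110 x 16 mm, two dowels, a top board 60 x 70 mm with its upper face 135 mm above the bench and a 16 mm hole in its middle. The thermometer hangs through the hole, the underside of its handle on the top board, its tip 20 mm above the bench; it is free after a lift of 115 mm. Origin at the centre of the underside, z up
- plain_stopper: Bystander: loose black rubber stopper of the same outer shape without any hole; origin at the centre of its foot, z up
- small_flask: Bystander: small narrow-necked conical flask, 61 mm in diameter and 78 mm tall, loose; origin at the centre of its underside
- jar: Bystander: loose sample jar with a black screw lid, 60 mm in diameter and 68 mm tall; origin at the centre of its underside
Mind the look-alikes: they are no part of the job. What is shaped like the stopper but blue or yellow is not meant.

How it is judged:
On the way, in this order (a step that is already met when the one before it is completed fails the run):
1. the stopper with the hole is fully home in the big flask and the fingers have let it go (z of stopper in the frame of flask between 0.095 and 0.1025 m and horizontal distance between stopper and flask_mouth below 0.005 m and angle between the z axis of stopper and the z axis of flask, either way round below 0.06 rad and contact force between the fingers and stopper below 0.05 N), for 0.3 s.
2. the thermometer is lifted clear out of its holder (z of probe_tip in the frame of holder above 0.137 m), for 0.1 s.
At the end, for the whole second after the job is handed in: Stopper let go, its head within 2.5 mm of the rim; stem untouched by stopper and glass, within 3.5 mm of the hole's middle and 3.4 degrees of its axis, tip 44 to 80 mm above the flask's underside, fingers holding the thermometer still; flask upright, within 25 mm of its start (all of step 1 and contact force between the fingers and probe above 1 N and contact force between probe and stopper below 0.05 N and contact force between probe and flask below 0.05 N and horizontal distance between stem_mid and bore_mid below 0.0035 m and angle between the z axis of probe and the z axis of stopper, either way round below 0.06 rad and z of probe_tip in the frame of flask between 0.044 and 0.08 m and angle between flask's own z axis and vertical below 0.05 rad and distance of flask from where it was at the start of the episode below 0.025 m and linear speed of each of probe, flask below 0.01 m/s); the arm keeps its last pose, push and grip.
It fails at once if the thermometer touches the stopper or the big flask (over 0.2 N) (contact force between probe and stopper above 0.2 N or contact force between probe and flask above 0.2 N).
It fails at once if the stopper is dropped: out of the fingers and falling faster than 0.45 m/s (contact force between the fingers and stopper below 0.05 N and linear speed of stopper above 0.45 m/s).
It fails at once if the big flask is pushed more than 25 mm or tipped more than 11 degrees (distance of flask from where it was at the start of the episode above 0.025 m or angle between flask's own z axis and vertical above 0.2 rad).
It fails at once if the plain stopper, the small flask or the jar is moved more than 20 mm (distance of any of plain_stopper, small_flask, jar from where it was at the start of the episode above 0.02 m).
It also fails if it takes over 61 s, if anything falls off the work surface, if the arm or the gripper's body presses on something with over 40 N, if the wrist force passes 120 N, or if a joint passes its speed limit or range.

ROBOT

A 6-joint arm with a two-finger parallel gripper is mounted at the origin on a cart in front of the work surface, level with it; the furniture and walls round the work are solid. World frame = base frame: x ahead of the robot, y to its left, z up, the work surface at z = 0. Lengths are in m, angles in rad, forces in N, time in s.
With the tool pointing down it reaches from about 0.3 to 1 m from the base axis. Payload 5.1 kg.
Tool frame: the origin (TCP) lies midway between the tips of the shut fingers; the grasp point (between the pads) lies 19 mm behind it; z points along the fingers, y is the line along which they close (so a half turn about z gives the same grasp; the last joint's range is limited). The gripper opens to 95 mm and grips with 3 to 60 N. Pads are 20 mm wide; open, the fingers measure 119 mm over their backs; the gripper's body (75 mm by 180 mm) begins 59 mm behind the grasp point.
Start: joints at [1.261, 0.124, 1.65, -0, 1.367, -0.083], TCP at [0.146, 0.633, 0.215] pointing down, gripper open.
Joint ranges: [-2.61, 2.61], [-1.02, 2.33], [0.03, 2.71], [-1.35, 4.49], [0.32, 2.68], [-2.91, 2.91]. Speed limits (rad/s): [2.57, 2.57, 3.14, 3.14, 3.14, 3.14].

INTERFACE

Orientations are given as a unit quaternion [x, y, z, w].
In Python, from workcell import arm gives the robot as it stands.
- The arm moves only by the shell command python3 -m crank 'ROWS' [FORCE]. ROWS is a JSON object of lists of equal length, an entry for each row: "fingers": the opening, from 0 (shut) to 1 (fully open); "linear": the shift along the tool's x, y, z in units of 50 mm (1.0 is 50 mm), a list of three; "dr": the turn, a rotation vector about the tool's x, y, z in units of 6 degrees (1.0 is 6 degrees), a list of three. A call has 1 to 12 rows; each row shifts and turns the commanded pose from where the row before left it, along the tool's axes as they then stand; what a row does not reach is not made up. A row lasts 1/8 s, in which the tool goes at most 62.5 mm and 10.7 degrees, less where a joint would pass 70% of its speed; a pose out of reach is approached as far as the arm can. A call is refused whole if a number of a shift passes 1 or a number of a turn 1, either way. A call with a gripper value outside its range is refused whole. The fingers move at their own pace and stop on an object; FORCE is the grip in N (left out, the last holds). Time passes only in rows, so rows that do not move let the fingers close. It gives the time, the measured TCP pose, the force, the opening and the grip force at its end, in the units of the state.
- arm.read_state(): the state, without advancing time (a new reading comes with each control period).
- arm.snapshot(name): name is "scene" or "top"; returns (picture, depth): 480x640x3 uint8, red, green, blue; 480x640 float32, m along the optical axis (not along the pixel's ray), 0 where there is no reading.
- arm.camera_model(name): a dict with "fov_y" (degrees; the focal length in pixels is half the picture's height over the tangent of half this angle, whatever the lens; pixels are square), "cx", "cy" (the principal point, pixels), "extrinsics" (4x4, takes a point from camera to world coordinates). Camera axes: x right, y up, looking along -z (the intrinsics and any distortion apply to the point x, -y, -z); pixel columns grow to the right and rows downward; lengths in m; the calibration is good to about 2 mm. A picture is of the moment at which its call begins. camera_model takes no time and is no camera call.
- arm.finish_job(): hands the job in; it is judged then, once.
The state is a dict: "clock": time; "joints": joint angles; "qd": joint speeds; "tau": joint torques, N m; "ee_pos": TCP position; "tool_rot": TCP orientation; "contact_force": force on the tool from outside, world axes, zero at the start; "moment": the same for the moment, N m; "width": opening from 0.0 (shut) to 1.0 (fully open); "finger_force": force on a finger pad.
Only numpy, scipy, OpenCV 4.12 (cv2) and the standard library are available. Lean on these libraries where they do the work, as an engineer would, in place of code of your own. Each camera call takes 0.05 s, during which the arm holds its last target. There are 200 camera calls.

## Working session

There is one attempt and no reset: what is moved stays moved. The work goes in short steps, Python scripts to look and compute and a shell command to move; the robot and the scene stay as the last step left them, time stands still between calls to the robot, and variables do not carry over. Pictures are saved under pics/ and viewed, at most 10 in all, crops included, and the job is handed in when it is done.

```bash
mkdir -p pics; ls; cat > h.py <<'E'
import numpy as np, cv2
from workcell import arm
def K(n):
    m=arm.camera_model(n); f=240/np.tan(np.radians(m["fov_y"])/2); return f,m
def P(n,u,v,d):  # pixel+depth->world
    f,m=K(n); p=np.array([(u-m["cx"])/f*d,-(v-m["cy"])/f*d,-d,1]); return (np.array(m["extrinsics"])@p)[:3]
def Z(n,u,v,z):  # pixel on plane z
    E=np.array(K(n)[1]["extrinsics"]); a=E[:3,3]; b=P(n,u,v,1.0); t=(z-a[2])/(b[2]-a[2]); return a+t*(b-a)
E
python3 - <<'E'
from h import *
for n in("scene","top"):
    r,d=arm.snapshot(n); cv2.imwrite(f"pics/{n}0.png",r[:,:,::-1]); np.save(n+"0.npy",d)
    m=arm.camera_model(n); print(n,{k:v for k,v in m.items() if k!="extrinsics"}); print(np.round(m["extrinsics"],3))
print(arm.read_state())
E
```

```text
pics
scene {'fov_y': 51.31322407394096, 'cx': 319.12457595035426, 'cy': 238.9398227194781}
[[ 0.8    0.405 -0.442  0.054]
 [-0.599  0.563 -0.57  -0.793]
 [ 0.018  0.721  0.693  0.929]
 [ 0.     0.     0.     1.   ]]
top {'fov_y': 44.662641277590616, 'cx': 325.95064128299265, 'cy': 238.0102505085183}
[[-8.000e-03  9.970e-01 -8.000e-02  4.880e-01]
 [-1.000e+00 -8.000e-03 -1.000e-03 -1.270e-01]
 [-1.000e-03  8.000e-02  9.970e-01  1.203e+00]
 [ 0.000e+00  0.000e+00  0.000e+00  1.000e+00]]
{'clock': 0.1, 'joints': array([ 1.26138640e+00,  1.24452808e-01,  1.65153193e+00, -2.79772732e-05,
        1.36750824e+00, -8.26191832e-02]), 'qd': array([ 0.00121441, -0.00190293, -0.00406045, -0.00099202,  0.00056006,
       -0.00042548]), 'tau': array([-5.08354242e-04, -4.18885124e+01, -3.61095679e+01,  7.75746745e-02,
        4.61923995e-02, -6.31692365e-05]), 'ee_pos': array([0.14602365, 0.63278689, 0.21350487]), 'tool_rot': array([ 1.13149642e-01,  9.93577504e-01, -9.34634998e-04, -1.71619683e-04]), 'contact_force': array([-0.90034495,  0.3835611 ,  0.29080879]), 'moment': array([-0.00188811, -0.04654594,  0.01682778]), 'finger_force': 0.0, 'width': 1.0001739841861315}
```

View pics/scene0.png

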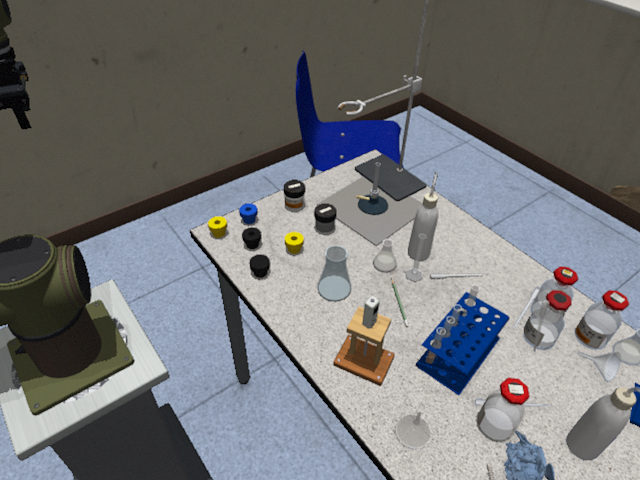

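View pics/top0.png

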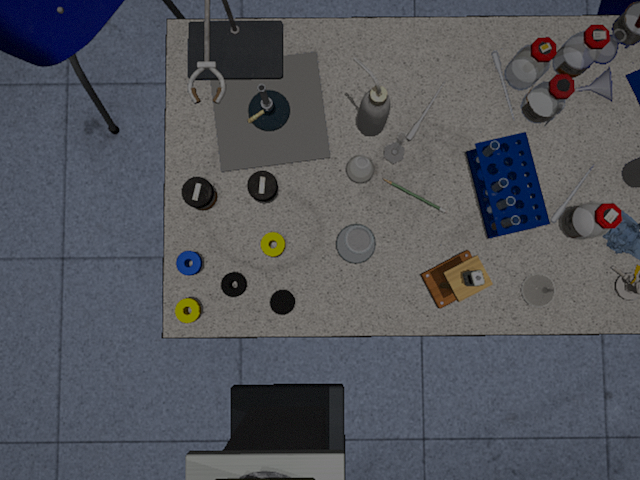

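The top view shows these stopper look-alikes: black with a hole at (234,284), black plain at (282,302), blue at (189,263), and yellow at (273,244) and (188,310). The big flask is at (356,243) and the holder and thermometer are at about (472,278). I choose (234,284) and will check it in a close crop.

```bash
python3 - <<'E'
from h import *
r,d=arm.snapshot("top"); r=r[:,:,::-1]
def crop(x0,y0,w,h,s): return cv2.resize(r[y0:y0+h,x0:x0+w],None,fx=s,fy=s,interpolation=cv2.INTER_CUBIC)
a=crop(210,260,100,70,4);b=crop(320,200,100,70,4);c=crop(410,240,100,75,4);s,_=arm.snapshot("scene");s=s[:,:,::-1]
e=cv2.resize(s[285:385,325:405],None,fx=3.75,fy=3,interpolation=cv2.INTER_CUBIC)
e=cv2.resize(s[290:365,330:405],(400,400))[:300]
im=np.vstack([np.hstack([a,b]),np.hstack([c[:280],e[:280]])]); im=np.clip(im*1.5,0,255); cv2.imwrite("pics/c1.png",im)
for n,u,v,z in[("stop",234,284,.042),("plain",282,302,.042),("yel",273,244,.042),("flask",356,243,.124),("probe",477,278,.205)]:
    print(n,Z("top",u,v,z).round(4),d[v,u],P("top",u,v,d[v,u]).round(4))
E
```

```text
stop [0.4907 0.0564 0.042 ] 1.2014868 [ 0.4908  0.0634 -0.0021]
plain [ 0.4544 -0.0386  0.042 ] 1.1504207 [ 0.4546 -0.0389  0.0461]
yel [ 0.5695 -0.0209  0.042 ] 1.2063174 [ 5.725e-01 -1.700e-02 -5.000e-04]
flask [ 0.5643 -0.1821  0.124 ] 1.1986257 [ 0.5726 -0.188   0.0071]
probe [ 0.497  -0.3833  0.205 ] 0.9955599 [ 0.497  -0.3834  0.2047][ WARN:0@1.474] global loadsave.cpp:1063 imwrite_ Unsupported depth image for selected encoder is fallbacked to CV_8U.
```

View pics/c1.png

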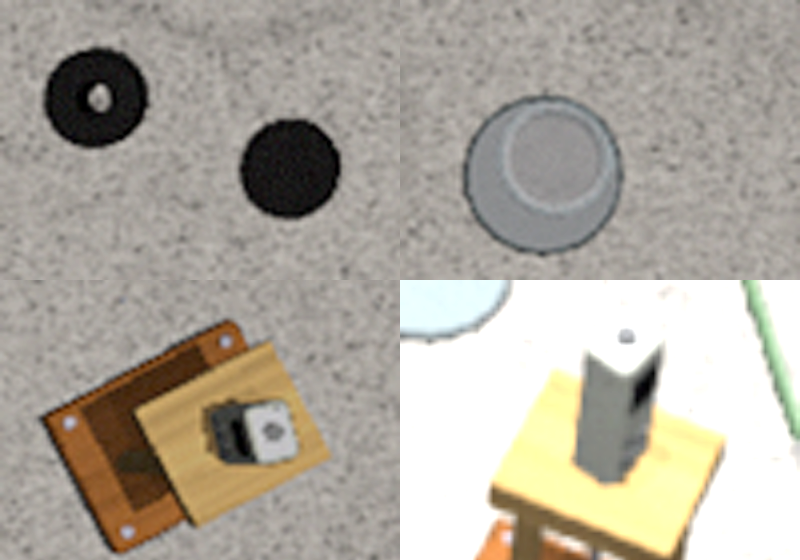

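The crop confirms the hole: the chosen stopper is the left disc at (234.3,284.3), and the disc at (282,302) has none. The flask rim circle is at (359.8,239.5) and its base circle at (355.8,243.8). The top of the handle is at about (478,278). Next I refine these by segmentation.

```bash
cat >> h.py <<'E'
def probe_top(zmin=.198,zmax=.212,box=(400,220,540,340),snap=None):
    r,d=snap or arm.snapshot("top"); x0,y0,x1,y1=box
    v,u=np.mgrid[y0:y1,x0:x1]; dd=d[y0:y1,x0:x1]; p=P_all(u,v,dd); m=(dd>0)&(p[...,2]>zmin)&(p[...,2]<zmax)
    q=p[m]; return q,cv2.minAreaRect((q[:,:2]*1000).astype(np.float32))
def P_all(u,v,d,n="top"):
    f,m=K(n); E=np.array(m["extrinsics"]); p=np.stack([(u-m["cx"])/f*d,-(v-m["cy"])/f*d,-d],-1); return p@E[:3,:3].T+E[:3,3]
E
python3 - <<'E'
from h import *
s=arm.snapshot("top"); r,d=s
for n,c in(("stop",(234,284)),("plain",(282,302))):
    m=(r.max(2)<60).astype(np.uint8); k,l,st,ce=cv2.connectedComponentsWithStats(m)
    i=l[c[1],c[0]+(8 if n=="stop" else 0)]
    cs,_=cv2.findContours((l==i).astype(np.uint8),0,2); cs=max(cs,key=len); e=cv2.fitEllipse(cs); print(n,st[i],e,Z("top",*e[0],.042).round(4),Z("top",*e[0],.036).round(4))
print("flask rim",Z("top",359.8,239.5,.123).round(4),"base",Z("top",355.8,243.8,.0).round(4),Z("top",355.8,243.8,.004).round(4))
q,re=probe_top(snap=s); print(len(q),q.mean(0),re)
v,u=np.mgrid[220:340,400:540]; p=P_all(u,v,d[220:340,400:540]); 
m=(abs(p[...,2]-.135)<.004); print("board",cv2.minAreaRect((p[m][:,:2]*1000).astype(np.float32)))
# white face in colour
w=(r.min(2)>120).astype(np.uint8); k,l,st,ce=cv2.connectedComponentsWithStats(w); i=l[276,478]; print(st[i],ce[i])
yy,xx=np.nonzero(l==i); W=np.array([Z("top",a,b,.205)[:2]*1000 for a,b in zip(xx,yy)],np.float32); print(W.mean(0),cv2.minAreaRect(W),cv2.boxPoints(cv2.minAreaRect(W)))
E
```

```text
stop [221 272  26  25 476] ((233.48387145996094, 284.0084228515625), (23.738550186157227, 25.23677635192871), 71.39510345458984) [0.4907 0.0575 0.042 ] [0.4907 0.0584 0.036 ]
plain [270 290  25  25 487] ((282.0475158691406, 301.7819519042969), (23.891603469848633, 24.30224609375), 35.29068374633789) [ 0.4549 -0.0387  0.042 ] [ 0.4547 -0.0382  0.036 ]
flask rim [ 0.5708 -0.1892  0.123 ] base [ 0.5714 -0.1879  0.    ] [ 0.5712 -0.1877  0.004 ]
180 [ 0.49679149 -0.3827561   0.20437936] ((497.01788330078125, -383.75341796875), (25.467329025268555, 21.01232147216797), 13.298483848571777)
board ((522.1864013671875, -419.7621765136719), (69.02633666992188, 166.11068725585938), 35.25407409667969)
[     0      0    640    480 305727] [319.50336411 238.78205065]Traceback (most recent call last):
  File "<stdin>", line 13, in <module>
  File "h.py", line 8, in Z
    E=np.array(K(n)[1]["extrinsics"]); a=E[:3,3]; b=P(n,u,v,1.0); t=(z-a[2])/(b[2]-a[2]); return a+t*(b-a)
                                                    ~^^^^^^^^^^^
  File "h.py", line 6, in P
    f,m=K(n); p=np.array([(u-m["cx"])/f*d,-(v-m["cy"])/f*d,-d,1]); return (np.array(m["extrinsics"])@p)[:3]
        ~^^^
  File "h.py", line 4, in K
    m=arm.camera_model(n); f=240/np.tan(np.radians(m["fov_y"])/2); return f,m
ValueError: time passes only in moves, steps and waits
```

```bash
sed -i 's/^def K(n):/import functools\n@functools.cache\ndef K(n):/' h.py
python3 -m crank '{"fingers":[0.8,0.8,0.8,0.8,0.8,0.8,0.8,0.8,0.8,0.8,0.8,0.8],"linear":[[0,0,0],[0,0,0],[0,0,0],[-0.575,-0.958,0],[-0.575,-0.958,0],[-0.575,-0.958,0],[-0.575,-0.958,0],[-0.575,-0.958,0],[-0.575,-0.958,0],[-0.575,-0.958,0],[-0.575,-0.958,0],[-0.575,-0.958,0]],"dr":[[0,0,-0.722],[0,0,-0.722],[0,0,-0.722],[0,0,0],[0,0,0],[0,0,0],[0,0,0],[0,0,0],[0,0,0],[0,0,0],[0,0,0],[0,0,0]]}' 15
python3 -m crank '{"fingers":[0.8,0.8,0.8,0.8,0.8],"linear":[[-0.575,-0.958,0],[-0.575,-0.958,0.3],[-0.57,-0.958,0.5],[0,0,0.47],[0,0,0]],"dr":[[0,0,0],[0,0,0],[0,0,0],[0,0,0],[0,0,0]]}'
```

```text
clock: 1.75
ee_pos: [0.4056, 0.2006, 0.2149]
tool_rot: [-0.0, 1.0, 0.0, 0.0]
contact_force: [0.4, 1.1, 0.5]
width: 0.801
finger_force: 0.0
clock: 2.38
ee_pos: [0.4894, 0.0579, 0.1489]
tool_rot: [0.001, 1.0, 0.0, -0.002]
contact_force: [0.7, 0.8, 0.5]
width: 0.802
finger_force: 0.0
```

```bash

python3 -m crank '{"fingers":[0.8,0.8,0.8,0.8,0.8,0.8],"linear":[[-0.02,0,0.7],[0,0,0.7],[0,0,0.6],[0,0,0.3],[0,0,0.12],[0,0,0]],"dr":[[0,0,0],[0,0,0],[0,0,0],[0,0,0],[0,0,0],[0,0,0]]}'
python3 - <<'E'
from h import *
r,d=arm.snapshot("scene"); c=cv2.resize(r[200:300,180:320,::-1],None,fx=5,fy=5,interpolation=2); cv2.imwrite("pics/g1.png",c); print(arm.read_state()["ee_pos"])
E
```

```text
clock: 3.12
ee_pos: [0.4926, 0.0588, 0.031]
tool_rot: [-0.0, 1.0, -0.0, 0.001]
contact_force: [0.3, 0.6, -0.6]
width: 0.8
finger_force: 0.0
[0.49294057 0.05871311 0.03141403]
```

View pics/g1.png

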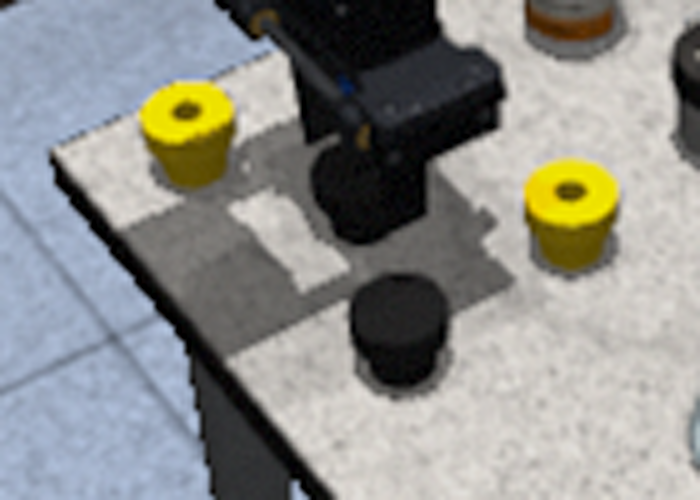

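The holed stopper is between the fingers (crop, about (365,195)) and the plain one at (400,330) is clear. Next I settle the pose, close the fingers and lift.

```bash

python3 -m crank '{"fingers":[0.8,0.8,0.45,0.45,0.45,0.45,0.45,0.45],"linear":[[0.03,0,0.08],[0,0,0],[0,0,0],[0,0,0],[0,0,0],[0,0,0],[0,0,0],[0,0,0]],"dr":[[0,0,0],[0,0,0],[0,0,0],[0,0,0],[0,0,0],[0,0,0],[0,0,0],[0,0,0]]}' 20
```

```text
clock: 4.18
ee_pos: [0.4905, 0.0586, 0.0262]
tool_rot: [-0.0, 1.0, -0.0, 0.0]
contact_force: [0.8, -1.0, 0.1]
width: 0.513
finger_force: 20.0
```

```bash

python3 -m crank '{"fingers":[0.45,0.45,0.45,0.45,0.45,0.45,0.45,0.45,0.45,0.45,0.45,0.45],"linear":[[0,0,-0.3],[0,0,-0.7],[0,0,-0.9],[0,0,-0.9],[0,0,-0.8],[-0.2,-0.5,-0.2],[-0.3,-0.95,0],[-0.3,-0.95,0],[-0.3,-0.95,0],[-0.3,-0.95,0],[-0.21,-0.64,0],[0,0,0]],"dr":[[0,0,0],[0,0,0],[0,0,0],[0,0,0],[0,0,0],[0,0,0],[0,0,0],[0,0,0],[0,0,0],[0,0,0],[0,0,0],[0,0,0]]}'
python3 -m crank '{"fingers":[0.45,0.45],"linear":[[0,0,0],[0,0,0]],"dr":[[0,0,0],[0,0,0]]}'
python3 - <<'E'
from h import *
r,d=arm.snapshot("scene"); c=cv2.resize(r[160:310,270:400,::-1],None,fx=4,fy=4,interpolation=2); cv2.imwrite("pics/g2.png",c)
E
```

```text
clock: 5.68
ee_pos: [0.5712, -0.1904, 0.2168]
tool_rot: [0.001, 1.0, -0.0, 0.0]
contact_force: [-1.0, 0.4, -1.0]
width: 0.51
finger_force: 20.0
clock: 5.92
ee_pos: [0.5708, -0.1873, 0.2165]
tool_rot: [-0.001, 1.0, 0.0, 0.0]
contact_force: [0.3, -0.4, 0.2]
width: 0.512
finger_force: 20.0
```

View pics/g2.png

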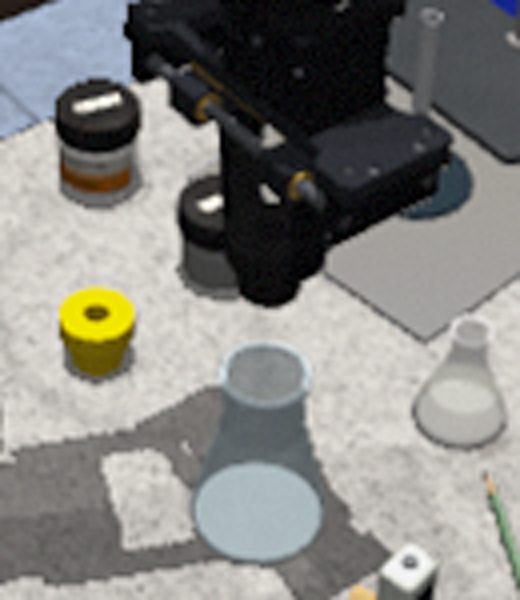

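```bash
python3 -c "
from h import *
print(Z('scene',337.5,231.2,.19),Z('scene',336.5,253.5,.124))"
python3 -m crank '{"fingers":[0.45,0.45,0.45,0.45,0.45,0.45,0.45,0.45],"linear":[[0,-0.02,0.4],[0,0,0.5],[0,0,0.3],[0,0,0.1],[0,0,0.1],[0,0,0.1],[0,0,0.1],[0,0,0]],"dr":[[0,0,0],[0,0,0],[0,0,0],[0,0,0],[0,0,0],[0,0,0],[0,0,0],[0,0,0]]}'
```

```text
[ 0.57157765 -0.18945875  0.19      ] [ 0.57017964 -0.19222008  0.124     ]
clock: 6.98
ee_pos: [0.5708, -0.1894, 0.1358]
tool_rot: [0.0, 1.0, 0.0, -0.0]
contact_force: [-0.6, -0.8, -0.0]
width: 0.513
finger_force: 20.0
```

```bash

python3 -m crank '{"fingers":[0.45,0.45,0.45,0.45,0.45,0.45],"linear":[[0,0,0.06],[0,0,0.04],[0,0,0.04],[0,0,0.03],[0,0,0.02],[0,0,0]],"dr":[[0,0,0],[0,0,0],[0,0,0],[0,0,0],[0,0,0],[0,0,0]]}'
```

```text
clock: 7.72
ee_pos: [0.571, -0.1894, 0.1266]
tool_rot: [-0.0, 1.0, 0.0, -0.0]
contact_force: [-0.2, 1.7, 0.2]
width: 0.509
finger_force: 20.0
```

```bash

python3 -m crank '{"fingers":[0.45,0.54,0.6,0.65,0.7,0.7,0.7,0.7,0.7,0.7,0.7],"linear":[[0,0,0.01],[0,0,0],[0,0,0],[0,0,0],[0,0,0],[0,0,-0.3],[0,0,-0.6],[0,0,-0.9],[0,0,-0.9],[0,0,-0.8],[0,0,0]],"dr":[[0,0,0],[0,0,0],[0,0,0],[0,0,0],[0,0,0],[0,0,0],[0,0,0],[0,0,0],[0,0,0],[0,0,0],[0,0,0]]}'
python3 - <<'E'
from h import *
r,d=arm.snapshot("scene"); c=cv2.resize(r[230:310,290:390,::-1],None,fx=6,fy=6,interpolation=2); cv2.imwrite("pics/g3.png",c)
v,u=np.mgrid[235:280,310:365]; p=P_all(u,v,d[235:280,310:365],"scene"); dark=r[235:280,310:365].max(2)<50
q=p[dark&(p[...,2]>.13)&(p[...,2]<.16)]; print(len(q), np.percentile(q[:,2],[5,50,95]),q.mean(0))
E
```

```text
clock: 9.1
ee_pos: [0.5728, -0.1902, 0.3076]
tool_rot: [-0.0, 1.0, -0.002, 0.005]
contact_force: [0.3, -0.0, -0.1]
width: 0.705
finger_force: 0.0
305 [0.13204539 0.14099712 0.14405478] [ 0.56664261 -0.19455246  0.13986069]
```

View pics/g3.png

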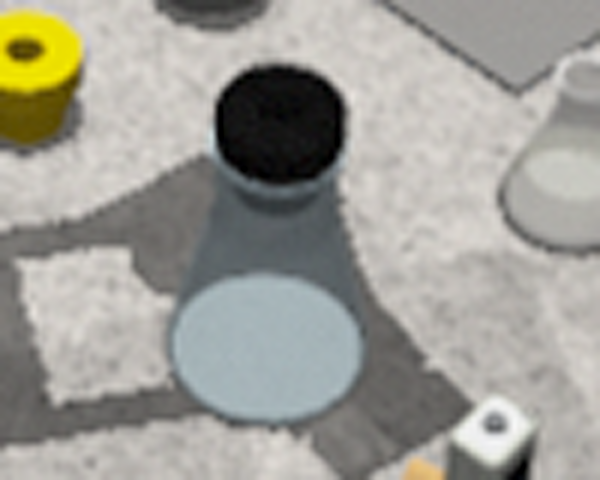

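The scene crop shows the stopper seated level, with its head on the rim around (280,125), and the flask upright. I now move aside to measure the bore and the handle from the top camera.

```bash

python3 -m crank '{"fingers":[0.7,0.7,0.7,0.7,0.7,0.7,0.7],"linear":[[0.6,0,0],[0.9,0,0],[0.9,0,0],[0.9,0,0],[0.5,0,0],[0,0,0],[0,0,0]],"dr":[[0,0,0],[0,0,0],[0,0,0],[0,0,0],[0,0,0],[0,0,0],[0,0,0]]}'
python3 - <<'E'
from h import *
s=arm.snapshot("top"); r,d=s
a=cv2.resize(r[215:265,335:385,::-1],(400,400),interpolation=2); b=cv2.resize(r[255:305,450:500,::-1],(400,400),interpolation=2)
cv2.imwrite("pics/t2.png",np.clip(np.hstack([a,b]).astype(float)*1.6,0,255).astype(np.uint8))
q,re=probe_top(snap=s); c=q.mean(0); print(len(q),c,re)
w,V=np.linalg.eigh(np.cov(q[:,:2].T)); print(np.sqrt(12*w)*1000,np.degrees(np.arctan2(V[1],V[0])))
m=(r.max(2)<60).astype(np.uint8); k,l,st,ce=cv2.connectedComponentsWithStats(m); i=l[233,360]; i=i or l[240,368]
cs,_=cv2.findContours((l==i).astype(np.uint8),0,2); e=cv2.fitEllipse(max(cs,key=len)); print(st[i],e,Z("top",*e[0],.142),Z("top",*e[0],.133))
sc,ds=arm.snapshot("scene"); u0,v0=340,285
v,u=np.mgrid[285:345,345:400]; p=P_all(u,v,ds[285:345,345:400],"scene"); q=p[(p[...,2]>.199)&(p[...,2]<.212)&(np.hypot(p[...,0]-.497,p[...,1]+.383)<.03)]
w,V=np.linalg.eigh(np.cov(q[:,:2].T)); print("scene",len(q),q.mean(0),np.sqrt(12*w)*1000,np.degrees(np.arctan2(V[1],V[0])))
E
```

```text
clock: 10.02
ee_pos: [0.3812, -0.1893, 0.3003]
tool_rot: [-0.0, 1.0, 0.0, -0.0]
contact_force: [0.3, 0.1, -0.3]
width: 0.702
finger_force: 0.0
181 [ 0.49680944 -0.38262841  0.20460011] ((496.86614990234375, -383.2695617675781), (26.353973388671875, 19.964778900146484), 9.061686515808105)
[20.08390164 25.15191644] [ -80.58929622 -170.58929622]
[347 225  27  28 524] ((359.72845458984375, 238.51487731933594), (25.77968978881836, 26.365083694458008), 31.838701248168945) [ 0.57111884 -0.18802962  0.142     ] [ 0.57182822 -0.18854529  0.133     ]
scene 123 [ 0.49582508 -0.38867556  0.20388162] [19.42949791 25.9205731 ] [ -79.48354388 -169.48354388]
```

View pics/t2.png

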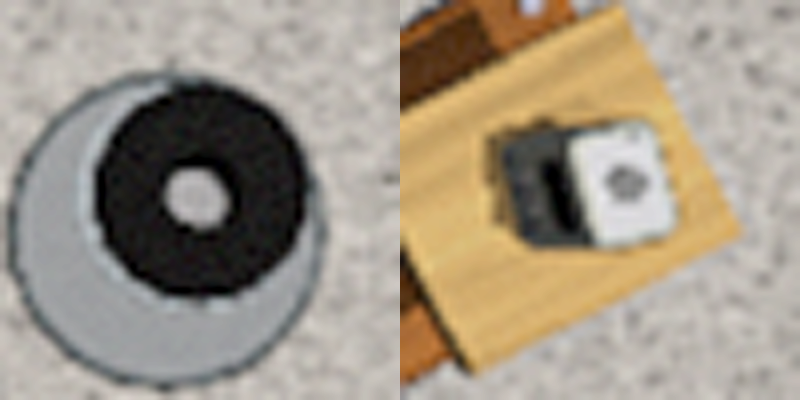

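The top crop shows the stopper concentric on the neck, with its hole at crop (198,197). The handle top is at crop (625,185) with its long axis yawed about 10°. I move over the thermometer.

```bash

python3 -m crank '{"fingers":[0.5,0.5,0.5,0.5,0.5,0.5,0.5,0.5,0.5,0.5],"linear":[[-0.464,-0.78,0],[-0.464,-0.78,0],[-0.464,-0.78,0],[-0.464,-0.78,0],[-0.464,-0.78,0],[0,0,0],[0,0,0],[0,0,0.5],[0,0,0.5],[0,0,0]],"dr":[[0,0,0],[0,0,0],[0,0,0],[0,0,0],[0,0,-0.5],[0,0,-0.6],[0,0,-0.5],[0,0,0],[0,0,0],[0,0,0]]}'
python3 -m crank '{"fingers":[0.5,0.5],"linear":[[0,0,0],[0,0,0]],"dr":[[0,0,0],[0,0,0]]}'
```

```text
clock: 11.38
ee_pos: [0.4966, -0.3834, 0.2474]
tool_rot: [-0.084, 0.996, 0.002, -0.002]
contact_force: [-0.3, 0.1, -0.1]
width: 0.501
finger_force: 0.0
clock: 11.62
ee_pos: [0.4977, -0.3849, 0.2528]
tool_rot: [-0.084, 0.996, -0.001, 0.001]
contact_force: [-0.6, 0.7, 0.4]
width: 0.499
finger_force: 0.0
```

```bash

python3 -m crank '{"fingers":[0.5,0.5,0.5,0.5,0.5,0.5],"linear":[[0,0,0.5],[0,0,0.6],[0,0,0.5],[0,0,0.3],[0,0,0.04],[0,0,0]],"dr":[[0,0,0],[0,0,0],[0,0,0],[0,0,0],[0,0,0],[0,0,0]]}'
python3 -m crank '{"fingers":[0.1,0.1,0.1,0.1,0.1,0.1],"linear":[[0,0,0],[0,0,0],[0,0,0],[0,0,0],[0,0,0],[0,0,0]],"dr":[[0,0,0],[0,0,0],[0,0,0],[0,0,0],[0,0,0],[0,0,0]]}' 15
python3 -c "
from workcell import arm
print(arm.read_state()['ee_pos'])"
```

```text
clock: 12.38
ee_pos: [0.4975, -0.3849, 0.1554]
tool_rot: [-0.084, 0.996, -0.001, 0.001]
contact_force: [1.3, 0.3, 0.5]
width: 0.498
finger_force: 0.0
clock: 13.12
ee_pos: [0.497, -0.3846, 0.1545]
tool_rot: [-0.084, 0.996, -0.0, 0.0]
contact_force: [-0.3, 0.2, 2.7]
width: 0.208
finger_force: 15.0
[ 0.49704346 -0.3845924   0.1545005 ]
```

```bash

python3 -m crank '{"fingers":[0.1,0.1,0.1,0.1,0.1,0.1,0.1,0.1,0.1,0.1,0.1],"linear":[[0,0,0],[0,0,-0.15],[0,0,-0.3],[0,0,-0.4],[0,0,-0.5],[0,0,-0.5],[0,0,-0.5],[0,0,-0.4],[0,0,-0.25],[0,0,0],[0,0,0]],"dr":[[0,0,0],[0,0,0],[0,0,0],[0,0,0],[0,0,0],[0,0,0],[0,0,0],[0,0,0],[0,0,0],[0,0,0],[0,0,0]]}' 25
python3 - <<'E'
from h import *
r,d=arm.snapshot("scene"); c=cv2.resize(r[190:350,300:440,::-1],None,fx=3.75,fy=3.75,interpolation=2); cv2.imwrite("pics/p1.png",c)
E
```

```text
clock: 14.5
ee_pos: [0.4966, -0.3842, 0.3029]
tool_rot: [-0.084, 0.996, 0.001, -0.001]
contact_force: [-0.8, -0.5, -0.3]
width: 0.206
finger_force: 25.0
```

View pics/p1.png

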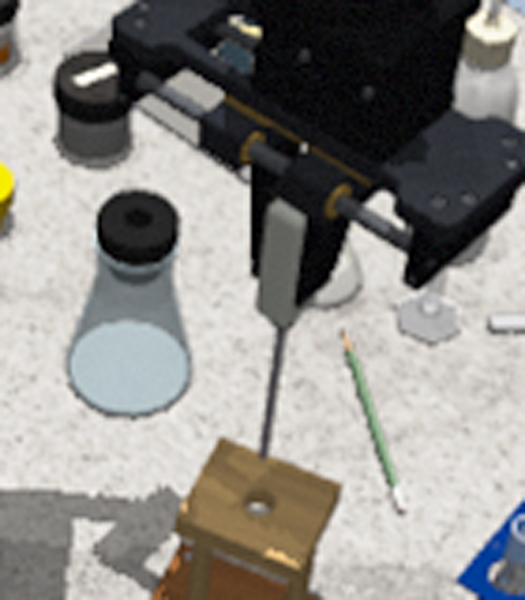

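The thermometer is out of the holder. Its stem runs from crop (282,330) to the tip at (264,455), and the bore is at (137,216). I compare these with the projected prediction.

```bash
cat >> h.py <<'E'
def proj(n,p):
    f,m=K(n); q=np.linalg.inv(np.array(m["extrinsics"]))@np.append(p,1); return np.array([m["cx"]+f*q[0]/-q[2], m["cy"]-f*q[1]/-q[2]])
def edges(r,v,u0,u1,dark=True):
    """sub-pixel centre of the dark stem in row v"""
    g=r[v,u0:u1].astype(float).mean(1); w=np.clip(np.median(g)-15-g,0,None); return (w*np.arange(u0,u1)).sum()/w.sum()
E
python3 - <<'E'
from h import *
r,d=arm.snapshot("scene")
for n,p in(("tip",(.497,-.3842,.1685)),("st105",(.497,-.3842,.2735)),("bore",(.5714,-.1890,.142))): print(n,proj("scene",p))
for v in(281,286,291,296,301,306,309): print(v,round(edges(r,v,362,384),2))
# bore/head ellipse
m=(r.max(2)<60).astype(np.uint8); k,l,st,ce=cv2.connectedComponentsWithStats(m); i=l[250,345]; print(st[i],ce[i])
print(proj("scene",(.5714,-.1890,.133)))
print(r[306:316,366:376].mean(2).astype(int))
E
```

```text
tip [369.55725711 311.34573487]
st105 [374.78682482 274.4968416 ]
bore [336.37670804 246.80471946]
281 373.76
286 373.35
291 372.87
296 371.86
301 371.14
306 370.64
309 366.28
[326 241  21  20 339] [336.10324484 250.50737463]
[336.20880002 249.64307717]
[[213 221 219 161  66  96 174 221 210 204]
 [222 224 217 148  66 119 199 229 221 212]
 [225 228 209 137  66 130 209 230 224 206]
 [177 201 188 106  69 145 215 222 219 206]
 [118 143 143  83  71 150 220 214 216 213]
 [111 114 108  83  76 131 188 195 212 214]
 [106 108 106  98  95 116 133 145 162 180]
 [109 108 108 106 106 112 113 110 104 119]
 [114 111 111 107 107 105 100  96  97  96]
 [116 114 115 115 111 105  92  90  92  92]]
```

```bash

python3 -m crank '{"fingers":[0.1,0.1,0.1,0.1,0.1,0.1,0.1,0.1,0.1,0.1,0.1],"linear":[[-0.12,0.2,0],[-0.25,0.4,0],[-0.34,0.6,0],[-0.34,0.6,0],[-0.34,0.6,0],[-0.34,0.6,0],[-0.25,0.4,0],[-0.138,0.205,0],[0,0,0],[0,0,0],[0,0,0]],"dr":[[0,0,0],[0,0,0],[0,0,0],[0,0,0],[0,0,0],[0,0,0],[0,0,0],[0,0,0],[0,0,0],[0,0,0],[0,0,0]]}'
python3 - <<'E'
from h import *
r,d=arm.snapshot("scene"); s=arm.read_state(); print(s["ee_pos"],s["tool_rot"])
cv2.imwrite("pics/p2.png",cv2.resize(r[170:270,300:375,::-1],None,fx=6,fy=6,interpolation=2))
t=s["ee_pos"]
for dz in(-.1345,-.0295): print(proj("scene",t+[0,0,dz]))
print(proj("scene",(.5714,-.1890,.142)))
for v in range(206,246,4): print(v,round(edges(r,v,328,348),2))
print(r[234:256,326:348].mean(2).astype(int))
E
```

```text
clock: 15.98
ee_pos: [0.571, -0.1898, 0.3041]
tool_rot: [-0.083, 0.997, -0.0, -0.0]
contact_force: [0.2, 0.2, -0.5]
width: 0.21
finger_force: 25.0
[ 0.571073   -0.18978832  0.30411154] [-8.31127252e-02  9.96540150e-01 -2.95936351e-05 -5.62435829e-05]
[337.0090942 238.1572099]
[339.20150471 201.24110989]
[336.37670804 246.80471946]
206 332.02
210 333.02
214 332.48
218 331.13
222 331.36
226 331.87
230 331.75
234 333.2
238 337.24
242 nan
[[ 90  93  94 122 153 156 181 189 188 201 177  83  96 170 206 192 196 207
  204 200 193 196]
 [154 151 153 169 188 187 200 200 194 201 178  81  96 170 210 196 195 200
  197 201 199 195]
 [195 196 197 199 197 198 207 202 198 204 181  69  96 167 207 202 198 200
  199 200 198 194]
 [206 205 204 200 200 196 198 193 192 203 176  70 102 175 206 208 207 207
  205 197 194 195]
 [201 203 191 188 194 195 197 187 179 191 172  99 131 198 211 209 207 202
  200 198 201 197]
 [200 199 193 188 197 198 197 190 180 186 177 171 184 208 209 208 204 201
  200 203 205 200]
 [198 201 198 197 204 190 152 152 141 127 126 145 144 164 185 188 208 207
  205 205 204 203]
 [195 202 
[... 869 characters left out ...]
 11  18  17  10  16  17  18  12
   20  15   7 101]
 [  0  13  20  18  19  19  26  15  17  11  19  12  15  21  17  19  18  18
   17  15   4 100]
 [  0   9  22  17  23  15  25  18  17  22  19  19  20  15  16  18  19  15
   19  13   1  94]
 [ 18   8  12  15  19  14  22  18  18  17  14  19  20  16  18  17  16  19
   14   9   0 119]
 [ 51   6  14   7  16  17  18  22  19  20  20  20  20  16  20  21  18  13
   13   4  20 130]
 [104   1  14   8   7  15  17  16  16  14  16  11  22  16  17  19  10  15
   12   6  77 151]]h.py:21: RuntimeWarning: invalid value encountered in scalar divide
  g=r[v,u0:u1].astype(float).mean(1); w=np.clip(np.median(g)-15-g,0,None); return (w*np.arange(u0,u1)).sum()/w.sum()
```

View pics/p2.png

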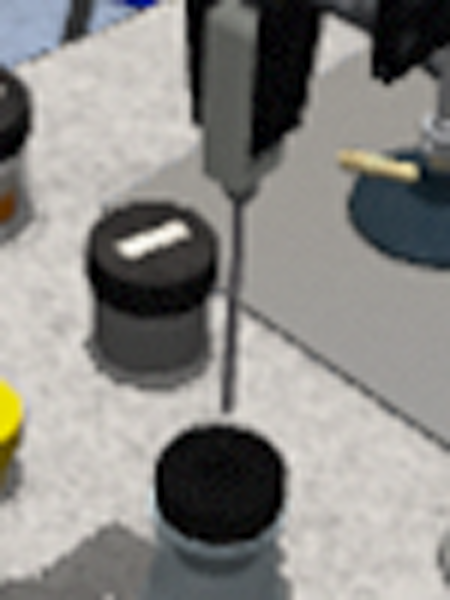

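The stem hangs vertically over the head: the tip is at crop (227,410) and the head at about (220,485). It is about 1 mm to the right of the bore axis. I check the depth direction using the depth map.

```bash
python3 - <<'E'
from h import *
ps=[];hs=[];ts=[]
for _ in range(4):
    r,d=arm.snapshot("scene"); g=r.astype(float).mean(2)
    for v in range(212,238):
        u=332+int(np.argmin(g[v,332:343])) if v>=222 else int(round(337.4+(237-v)*.059)); x=P("scene",u,v,d[v,u])
        if .15<x[2]<.29 and np.hypot(x[0]-.571,x[1]+.19)<.03: ps.append(x)
    v,u=np.mgrid[240:262,322:350]; p=P_all(u,v,d[240:262,322:350],"scene"); hs.append(p[(abs(p[...,2]-.142)<.0025)&(r[240:262,322:350].max(2)<40)])
    ts.append(arm.read_state()["ee_pos"])
ps=np.array(ps); print(len(ps)); 
if len(ps): print(np.median(ps,0),ps.std(0))
h=np.vstack(hs); print(len(h),h.mean(0),(h.min(0)+h.max(0))/2,cv2.minEnclosingCircle((h[:,:2]*1000).astype(np.float32)))
print(np.mean(ts,0))
E
```

```text
67
[ 0.56976651 -0.19211805  0.22536219] [0.00097121 0.00107375 0.02581472]
809 [ 0.56805721 -0.19306566  0.14189757] [ 0.56862917 -0.19228556  0.14198575] ((569.6155395507812, -192.2330780029297), 24.972797393798828)
[ 0.57114136 -0.18961385  0.30414284]
```

```bash

python3 -m crank '{"fingers":[0.1,0.1,0.1,0.1,0.1,0.1,0.1],"linear":[[0.0125,0,0],[0,0,0],[0,0,0.1],[0,0,0.2],[0,0,0.15],[0,0,0],[0,0,0]],"dr":[[0,0,0],[0,0,0],[0,0,0],[0,0,0],[0,0,0],[0,0,0],[0,0,0]]}'
python3 - <<'E'
from h import *
R=[];D=[]
for _ in range(8):
    r,d=arm.snapshot("scene"); R.append(r.astype(float)); D.append(d)
g=np.mean(R,0).mean(2); t=arm.read_state()["ee_pos"]; print(t)
D=np.array(D); print("depth std",D[:,245,337].std())
d=np.median(D,0); out=[]
for v in range(222,240):
    u=333+int(np.argmin(g[v,333:343])); x=P("scene",u,v,d[v,u]); out.append(x)
out=np.array(out); k=(out[:,2]>.15)&(out[:,2]<.29)&(abs(out[:,0]-.57)<.02); print(out[k].round(4))
v,u=np.mgrid[238:264,320:352]; p=P_all(u,v,d[238:264,320:352],"scene"); q=p[abs(p[...,2]-.142)<.0015]; q=q[np.hypot(q[:,0]-.5696,q[:,1]+.1922)<.03]
print(len(q),cv2.minEnclosingCircle((q[:,:2]*1000).astype(np.float32)),np.percentile(q[:,2],[2,50,98]))
cv2.imwrite("pics/p3.png",cv2.resize(np.clip(np.mean(R,0)[225:275,312:362,::-1]*3,0,255).astype(np.uint8),(600,600),interpolation=2))
E
```

```text
clock: 17.1
ee_pos: [0.5707, -0.1892, 0.2817]
tool_rot: [-0.084, 0.996, -0.0, -0.0]
contact_force: [0.0, -0.1, -0.5]
width: 0.207
finger_force: 25.0
[ 0.5707652  -0.18917955  0.28183329]
depth std 0.002744166
[[ 0.5686 -0.191   0.1963]
 [ 0.5691 -0.1906  0.1928]
 [ 0.569  -0.191   0.1902]
 [ 0.5689 -0.1913  0.1876]
 [ 0.5686 -0.1919  0.1851]
 [ 0.5687 -0.1919  0.1822]
 [ 0.5688 -0.192   0.1791]
 [ 0.5702 -0.1905  0.1741]
 [ 0.57   -0.191   0.1716]
 [ 0.5694 -0.1918  0.1695]]
230 ((571.3005981445312, -191.01226806640625), 24.76137351989746) [0.1406725  0.14190105 0.14316925]
```

View pics/p3.png

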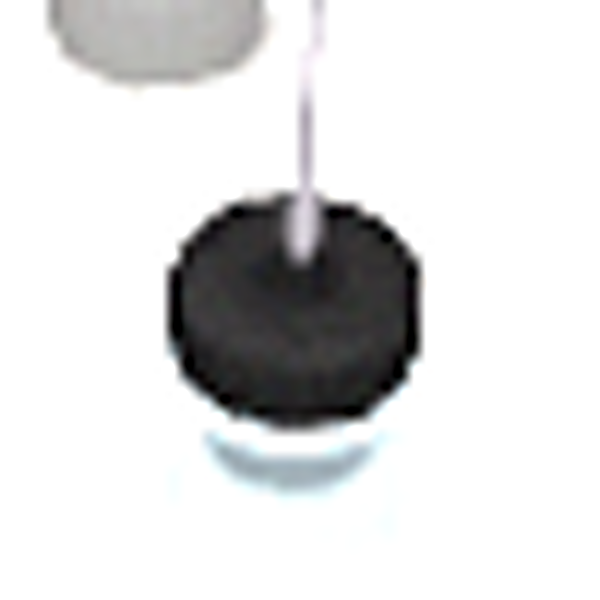

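The brightened crop shows the stem tip (300,260) just above the head, with the darker hole around (295,280). I've used all my pictures, so I find the hole numerically.

```bash
python3 - <<'E'
from h import *
g=np.mean([arm.snapshot("scene")[0].astype(float).mean(2) for _ in range(30)],0)
t=arm.read_state()["ee_pos"]; print(t,"tip pred",proj("scene",t-[0,0,.1345]),"bore pred",proj("scene",(.5714,-.189,.142)))
np.set_printoptions(linewidth=200); print("u",np.arange(328,348)); 
for v in range(238,262): print(v,g[v,328:348].round(0).astype(int))
E
```

```text
[ 0.5706884  -0.18915918  0.28162194] tip pred [336.26672102 245.34688119] bore pred [336.37670804 246.80471946]
u [328 329 330 331 332 333 334 335 336 337 338 339 340 341 342 343 344 345 346 347]
238 [196 191 197 198 198 188 184 183 137  61 139 211 212 212 209 206 202 202 203 201]
239 [194 190 199 200 199 192 185 180 130  63 141 213 212 210 208 205 202 204 207 203]
240 [200 198 206 191 155 152 142 125  92  65 102 167 188 191 209 210 207 207 207 205]
241 [213 199 155 122  65  67  55  34  52  68  46  75 112 122 163 198 210 204 202 204]
242 [199 136  54   5  10  14  14  26  57  71  44   8   8  18  71 127 175 207 200 201]
243 [124  24   9  14  16  17  18  34  63  72  45  15  15  15   9  19  93 176 213 206]
244 [ 27  11  15  17  17  17  17  32  63  69  35  16  17  18  15  11   4  96 181 209]
245 [ 11  15  17  18  18  17  15  23  57  67  18  15  18  18  17  16  13  20 105 187]
246 [ 18  18  17  18  18  15  14  13  37  47  10  15  17  18  17  17  16  10  42 151]
247 [ 19  19  16  17  16  13  11  12  13  15  10  12  15  18  18  18  17  15   5 117]
248 [20 20 17 17 16 13 11 12 12 12 12 11 13
[... 400 characters left out ...]
 10   2 119]
254 [ 10  13  16  18  20  20  21  21  19  21  22  21  21  18  16  16  12   7  21 133]
255 [  9  11  13  13  15  16  18  18  19  19  20  18  17  15  14  14  11   4  77 155]
256 [  7   9  12  11  12  12  14  14  15  15  13  14  13  13  13  10   8  13 122 187]
257 [ 43   4   9  11  11  11  12  13  12  12  13  13  13  12  11   8  14  79 146 181]
258 [103  65   5   9  10  10  11  12  12  12  13  11  12  11   7  32  81 116 137 168]
259 [113 110  85  32  29   7   8   9  10   8   9   7   7   4  30  82 116 118 152 193]
260 [ 95  98 106  99 102  75  49  30  30  30  42  58  68  89  92  92 100  97 159 208]
261 [ 95  72  81 100 107 102  97  93  96 101  99  92  91  99  94  82  85  89 151 209]
```

The hole centre is at about (336.4,247.3). The stem axis projected to that plane is (336.4,247.5), which is centred to better than 1 mm. I lower slowly.

```bash

python3 -m crank '{"fingers":[0.1,0.1,0.1,0.1,0.1,0.1,0.1,0.1,0.1,0.1,0.1,0.1],"linear":[[0,0,0.06],[0,0,0.1],[0,0,0.14],[0,0,0.14],[0,0,0.14],[0,0,0.14],[0,0,0.14],[0,0,0.14],[0,0,0.14],[0,0,0.1],[0,0,0.06],[0,0,0]],"dr":[[0,0,0],[0,0,0],[0,0,0],[0,0,0],[0,0,0],[0,0,0],[0,0,0],[0,0,0],[0,0,0],[0,0,0],[0,0,0],[0,0,0]]}'
python3 -m crank '{"fingers":[0.1,0.1,0.1,0.1,0.1,0.1,0.1,0.1],"linear":[[0,0,0.08],[0,0,0.12],[0,0,0.12],[0,0,0.06],[0,0,0],[0,0,0],[0,0,0],[0,0,0]],"dr":[[0,0,0],[0,0,0],[0,0,0],[0,0,0],[0,0,0],[0,0,0],[0,0,0],[0,0,0]]}'
python3 - <<'E'
from h import *
g=np.mean([arm.snapshot("scene")[0].astype(float).mean(2) for _ in range(30)],0)
s=arm.read_state(); t=s["ee_pos"]; print(t,s["tool_rot"],s["width"],s["finger_force"],proj("scene",t+[0,0,-.1345+.08]))
np.set_printoptions(linewidth=200); print("u",np.arange(328,348)); 
for v in range(234,262): print(v,g[v,328:348].round(0).astype(int))
E
```

```text
clock: 20.5
ee_pos: [0.5706, -0.1891, 0.2165]
tool_rot: [-0.084, 0.996, 0.0, -0.0]
contact_force: [-0.2, 0.3, 0.0]
width: 0.206
finger_force: 25.0
clock: 21.5
ee_pos: [0.5708, -0.1892, 0.1979]
tool_rot: [-0.084, 0.996, -0.0, 0.0]
contact_force: [-0.7, 0.3, -0.7]
width: 0.21
finger_force: 25.0
[ 0.57069707 -0.18918528  0.19767397] [-8.36804516e-02  9.96492640e-01 -1.82476252e-05  4.67085631e-06] 0.2091975396875878 24.999739229679108 [336.20311412 246.60892494]
u [328 329 330 331 332 333 334 335 336 337 338 339 340 341 342 343 344 345 346 347]
234 [ 98 129 150 104  88  90  90  91  93  96  76  14  35  63  78 119 184 210 200 204]
235 [160 179 182 118  86  89  90  92  93  95  82  59  70  83 101 153 200 211 206 203]
236 [206 208 200 154  83  86  89  91  93  94  89  83  85 101 153 200 210 208 207 203]
237 [211 209 209 196 150  96  88  90  93  94  91  90 117 169 205 219 213 205 202 201]
238 [201 196 203 206 197 157 118  88  93  95  87  79 149 216 218 212 208 207 208 206]
239 [199 195 205 206 207 198 158  98  84  85  68  79 165 221 215 211 207 210 212 208]
240 [205 204 212 196 160 160 134  81
[... 1095 characters left out ...]
 12   2 123]
254 [ 11  12  16  19  20  20  22  21  19  19  18  19  19  17  17  16  14   8  22 136]
255 [  9  12  12  14  14  18  19  19  19  19  19  17  17  15  15  13  11   3  80 159]
256 [  5  10  13  12  14  13  14  16  15  15  15  15  14  13  12  12   8  13 125 192]
257 [ 44   7  11  12  12  12  13  14  13  12  14  14  12  13  12   8  15  81 151 186]
258 [106  67   5   8  11  12  12  13  13  13  12  12  12  10   8  34  83 119 141 173]
259 [116 113  88  32  30   7   9   9  10  11  10  10   7   5  30  83 118 120 156 198]
260 [ 97 101 109 102 105  77  50  30  31  31  44  59  70  92  95  95 106 113 172 213]
261 [ 96  74  84 103 110 105 100  96  99 104 102  94  93 102  96  84  98 122 172 212]
```

```bash
python3 -c "
from workcell import arm
print(arm.finish_job())"
```

```text
the job is handed in; nothing more can be done
None
```

I handed the job in at about 23 s, with no verdict returned: the stopper is seated and released, and the gripper holds the thermometer still and upright through the hole, under 1 mm off centre by the scene camera, its tip about 63 mm above the flask's underside.

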